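# Change a workshop switch bank over to its live spare feed

## Robot

A 7-joint arm with a two-finger parallel gripper is mounted at the origin on the work surface. World frame = base frame: x ahead of the robot, y to its left, z up, the work surface at z = 0. Lengths are in m, angles in degrees, forces in N, time in s.
With the tool pointing down it reaches from about 0.425 to 0.875 m from the base axis. Payload 4.7 kg.
Tool frame: the origin (TCP) lies on the mounting face of the last link; the fingertips stand 182 mm ahead of it and the grasp point (between the pads) lies 164 mm ahead of it; z points along the fingers, x is the direction in which the jaws open and shut, and the axes are right-handed (so a half turn about z gives the same grasp; the last joint's range is limited). The gripper opens to 87 mm and grips with 3 to 60 N. Pads are 19 mm wide; open, the fingers measure 117 mm over their backs; the gripper's body (75 mm by 190 mm) begins 51 mm behind the grasp point.
Start: joints at [-62.275, 18.392, -4.016, 83.108, 1.295, 78.541, -3.26], TCP at [0.294, 0.58, 0.405] pointing down, gripper open.
Joint ranges: [-163.93, 163.93], [-17.29, 119.83], [-79.2, 71.16], [3.27, 140.29], [-89.18, 269.18], [5.43, 117.66], [-154.24, 154.24]. Speed limits (degrees/s): [147.25, 147.25, 180, 180, 180, 180, 180].

## Interface

Orientations are given as [roll, pitch, yaw] about the fixed x, y, z axes, in that order (R = Rz(yaw) Ry(pitch) Rx(roll)).
In Python, from cell import status, cams, env, outline_of, landmark_of gives the robot as it stands. The module is installed in compiled form; this text tells all that it offers.
- The arm moves only by the tool jog_arm, never from a script. Its argument "rows" is a list of rows, each a list of 7 numbers: the closure, from 0 (fully open) to 1 (shut), then the shift along the tool's x, y, z in m, then the turn, a rotation vector about the tool's x, y, z in degrees. A call has 1 to 12 rows; each row shifts and turns the commanded pose from where the row before left it, along the tool's axes as they then stand; what a row does not reach is not made up. A row lasts 1/12 s, in which the tool goes at most 41.7 mm and 7.16 degrees, less where a joint would pass 70% of its speed; a pose out of reach is approached as far as the arm can. A call with a gripper value outside its range is refused whole. The fingers move at their own pace and stop on an object; "grip_force" is the grip in N (left out, the last holds). Time passes only in rows, so rows that do not move let the fingers close. It gives the time, the measured TCP pose, the force and the opening at its end, in the units of the state.
- status.get_obs(): the state, without advancing time (a new reading comes with each control period).
- cams.read_camera(name): name is "scene" or "side" or "wrist"; returns (picture, depth): 400x640x3 uint8, red, green, blue; 400x640 float32, m along the optical axis (not along the pixel's ray), 0 where there is no reading.
- cams.camera_params(name): a dict with "vfov" (degrees; the focal length in pixels is half the picture's height over the tangent of half this angle, whatever the lens; pixels are square), "cx", "cy" (the principal point, pixels), "k1" (the pictures are not rectified: a ray, as slopes to the right and down, at radius r is drawn at 1 + k1 r^2 times it, then the intrinsics apply), "eye" and "attitude" of the camera in the world. Camera axes: x right, y up, looking along -z (the intrinsics and any distortion apply to the point x, -y, -z); pixel columns grow to the right and rows downward; lengths in m; the calibration is good to about 2 mm. A picture is of the moment at which its call begins: read the wrist's pose just before it. camera_params takes no time and is no camera call; for the wrist camera it gives the pose at the moment of the call.
- env.sign_off(): hands the job in, once; it reports no verdict.
Trained networks look in the newest picture that a camera, given by its name, has taken for a name from the list of things; names that differ only in an ending like _2 or _b are one class to them, and where a whole thing is asked for, a point or a joint stands for the part that bears it (a point fixed in the world has none). Each returns a list of dicts, best first, with "conf" (0 to 1); they miss things now and then, are a little off and sometimes report something else, mostly with a low value. They report only what shows in the picture. A call takes as long as a camera call.
- outline_of(camera, name): "pixels" (400x640 bool, what is visible of it) and "box" ([left, top, right, bottom] in pixels, round what is visible of it).
- landmark_of(camera, name): "position" ([row, column] in pixels: a listed point, or the origin of a listed thing).
The state is a dict: "time_s": time; "qpos": joint angles; "joint_velocities": joint speeds; "effort": joint torques, N m; "tool_pos": TCP position; "tool_rot": TCP orientation; "force": force on the tool from outside, world axes, zero at the start; "wrist_torque": the same for the moment, N m; "grip_width": finger opening in m.
Only numpy, scipy, OpenCV 4.12 (cv2) and the standard library are available. Lean on these libraries where they do the work, as an engineer would, in place of code of your own. Each camera call takes 0.05 s, during which the arm holds its last target. There are 200 camera calls.

## Task

The feed that this interlocked switch bank is running on has failed: throw the outgoing lever (the T-bar) off, then throw off the one feed lever that is on, then throw on whichever of the two spare feed levers the bank will let you have. One spare is held off by its no-volt lock, and you can only tell which by trying them: a locked lever gives a little and then stops dead, so try gently and never force it. Bring every lever fully home against its stop, or the next one stays locked, leave the outgoing lever and the locked spare off, and do not disturb the other things on the bench.

Things in the scene. Friction and masses are not known exactly. Their poses are not given: they have to be found in the camera images.
- bank: switch bank: grey steel case fixed to the bench, 200 mm deep (its x), 370 wide (its y), 92 high; four lever units in a row on top. Origin: centre of its underside, z up; +x points away from the robot, give or take its yaw. A lever leaning to the bank's +x is ON, to -x OFF. Units stand at bank y = -120 mm (outgoing), -40, 40 and 120 (the feeds in any order).
- bank_pivot (a point): middle of the line about which all four levers swing: along the bank's y, 85 mm above its origin. A lever swings 0.84 rad between hard stops, about 0.42 either side of upright, but each handle is clamped on its shaft with an unknown lean (up to 0.12 rad either way for outgoing and feed_1, 0.03 for the spares): the exact place of a stop can only be felt. Levers stay where they are left.
- bank_top (a point): middle of the bank's top, on the unit covers, 98 mm above its origin; only levers rise above it. Forces: a free lever takes about 3 to 7 N, square to it at the handle; at a stop or locked it stops dead. A locked lever first gives 0.05 to 0.08 rad (5 to 9 mm at the handle). More than 20 N on any lever damages the locks.
- outgoing: handle of the outgoing lever, a black T, starts ON: cross bar 25 mm thick, 60 mm long along the bank's y, centred 12 mm farther up the lever than the origin; round stem 18 mm. Origin: on the lever, 110 mm from the pivot line; z points up along the lever. No feed lever moves until this one is within about 0.033 rad (4 mm at the handle) of its OFF stop.
- feed_1: handle of the failed feed's lever, starts ON: black bar grip 25 mm thick, 70 mm long. Origin: centre of the grip, 110 mm from the pivot line; z points up along the lever, the grip reaches 35 mm either way. Neither spare feed moves until this lever is within about 0.033 rad (4 mm at the handle) of its OFF stop.
- feed_2: handle of a spare feed lever, starts OFF; same grip and origin as feed_1. Either this one or feed_3 is held by the no-volt lock, unseen inside the case.
- feed_3: handle of the other spare feed lever, starts OFF; same as feed_2.
- coil: bystander: a coil of new steel band lying on the bench, a ring 210 mm across and 16 mm high; origin: centre of its underside
- hammer: bystander: a hammer lying on the bench
- tub: bystander: a blue plastic bowl 120 mm across, 60 mm high; origin: centre of its underside
- oil: bystander: a steel can 56 mm across, 130 mm high; origin: centre of its underside

How it is judged (in metres and radians):
On the way, in this order (a step that is already met when the one before it is completed fails the run):
1. the outgoing lever is off, all feeds still as they were (x of outgoing in the frame of bank below -0.028 m and x of feed_1 in the frame of bank above 0.02 m and x of each of feed_2, feed_3 in the frame of bank below -0.02 m), for 0.1 s.
2. the failed feed is off too, both spares still off (x of each of outgoing, feed_1 in the frame of bank below -0.028 m and x of each of feed_2, feed_3 in the frame of bank below -0.02 m), for 0.1 s.
At the end, for the whole second after the job is handed in: Outgoing lever and feed_1 off (handle origin at least 28 mm to the bank's -x side of the pivot line), exactly one spare feed lever on (handle origin at least 38 mm to the +x side, which is within about 10 mm of its stop), the other spare off (at least 20 mm to the -x side), all at rest (x of each of outgoing, feed_1 in the frame of bank below -0.028 m and ((x of feed_2 in the frame of bank above 0.038 m and x of feed_3 in the frame of bank below -0.02 m) or (x of feed_3 in the frame of bank above 0.038 m and x of feed_2 in the frame of bank below -0.02 m)) and linear speed of each of outgoing, feed_1, feed_2, feed_3 below 0.02 m/s); the robot touches nothing.
It fails at once if the outgoing lever is pushed with more than 20 N (contact force between outgoing and anything else above 20 N).
It fails at once if feed lever 1 is pushed with more than 20 N (contact force between feed_1 and anything else above 20 N).
It fails at once if feed lever 2 is pushed with more than 20 N (contact force between feed_2 and anything else above 20 N).
It fails at once if feed lever 3 is pushed with more than 20 N (contact force between feed_3 and anything else above 20 N).
It fails at once if a bystander is shifted by more than 20 mm (distance of any of coil, hammer, tub, oil from where it was at the start of the episode above 0.02 m).
It also fails if it takes over 72 s, if anything falls off the work surface, if the arm or the gripper's body presses on something with over 40 N, if the wrist force passes 120 N, or if a joint passes its speed limit or range.

## Working session

There is one attempt and no reset: what is moved stays moved. The work goes in short steps, Python scripts to look and compute and a tool call to move; the robot and the scene stay as the last step left them, time stands still between calls to the robot, and variables do not carry over. Pictures are saved under pics/ and viewed, about 8 in all and at most 12, crops included, and the job is handed in when it is done.

Besides the shell and the picture viewer there is one more tool, called after ">>>" in YAML: its name, and indented under it one key for each argument. jog_arm: Moves the arm, as the interface text tells. Its arguments: {"type":"object","properties":{"rows":{"type":"array"},"grip_force":{"type":"number"}},"required":["rows"]}

```bash
mkdir -p pics
cat > h.py <<'E'
import numpy as np, cv2
from scipy.spatial.transform import Rotation as R
from cell import status, cams, env, outline_of, landmark_of
def pose(p):
    e=np.array(p["eye"]); a=np.array(p["attitude"])
    M=R.from_euler('xyz',a,degrees=True).as_matrix() if a.size==3 else a.reshape(3,3)
    return e,M
def ray(p,rc):
    f=200/np.tan(np.radians(p["vfov"]/2))
    d=np.array([[f,0,p["cx"]],[0,f,p["cy"]],[0,0,1]])
    u=cv2.undistortPoints(np.array([[[rc[1],rc[0]]]],float),d,np.array([p["k1"],0,0,0,0.]))[0,0]
    e,M=pose(p); return e,M@np.array([u[0],-u[1],-1.])
def at_depth(p,rc,z): e,d=ray(p,rc); return e+d*z
def at_z(p,rc,h): e,d=ray(p,rc); return e+d*(h-e[2])/d[2]
E
python3 - <<'E'
from h import *
print(status.get_obs())
for c in("scene","side","wrist"):
    print(c,cams.camera_params(c))
    im,d=cams.read_camera(c); cv2.imwrite(f"pics/{c}0.png",im[:,:,::-1]); np.save(f"pics/{c}0.npy",d)
    p=cams.camera_params(c)
    for n in("bank","bank_pivot","bank_top","outgoing","feed_1","coil","hammer","tub","oil"):
        for k in landmark_of(c,n)[:4]:
            r,q=k["position"]; z=d[int(min(max(r,0),399)),int(min(max(q,0),639))]
            print(n,round(k["conf"],2),np.round([r,q]),np.round(at_depth(p,(r,q),z),3))
E
```

```text
{'time_s': 0.0, 'qpos': array([-62.27397966,  18.43886336,  -4.01566392,  83.17567897,
         1.2954858 ,  78.53973614,  -3.25898154]), 'joint_velocities': array([ 0.06609457, -0.07632926, -0.09593756, -0.03355738,  0.02736684,
       -0.12537636,  0.06732969]), 'effort': array([ 1.45057429e-04, -4.91286707e+01, -4.03881194e-01, -3.12531745e+01,
       -6.38139085e-02,  4.37336485e-02,  1.76155627e-04]), 'tool_pos': array([0.29420164, 0.57937542, 0.40365661]), 'tool_rot': array([1.79993822e+02, 1.09007820e-01, 6.30849817e+01]), 'force': array([ 0.38249665, -0.30298992,  0.24357748]), 'wrist_torque': array([ 0.00861169, -0.00349135, -0.01477946]), 'grip_width': 0.08664760500146441}
scene {'vfov': 57.666613744472684, 'cx': 312.7922864598424, 'cy': 195.77654303231634, 'k1': 0.0011322628600928962, 'eye': array([1.36144973, 0.22906118, 0.82638453]), 'attitude': array([ 50.74085219,   1.13151753, 104.99255271])}
bank 0.74 [226. 306.] [0.643 0.003 0.1  ]
bank_pivot 0.59 [208. 306.] [ 0.564 -0.02   0.096]
bank_top 0.93 [207. 307.] [ 0.553 -0.021  0.092]
outgoing 0.77 [186. 260.] [ 0.607 -0
[... 683 characters left out ...]
: array([ 58.26590337,  -0.28790835, -32.45321533])}
bank 0.68 [240. 323.] [ 0.496 -0.128  0.096]
bank_pivot 0.52 [168. 290.] [0.671 0.362 0.015]
outgoing 0.69 [204. 366.] [ 0.585 -0.163  0.187]
feed_1 0.72 [184. 344.] [ 0.582 -0.082  0.196]
feed_1 0.56 [179. 304.] [0.527 0.008 0.185]
coil 0.87 [179. 208.] [ 0.407  0.468 -0.001]
coil 0.66 [208. 323.] [ 0.567 -0.015  0.097]
tub 0.66 [167. 292.] [0.538 0.093 0.178]
oil 0.59 [318. 433.] [ 0.596 -0.387  0.026]
wrist {'vfov': 62.086573152253145, 'cx': 317.16464906744454, 'cy': 201.12430415870304, 'k1': -0.024579013023381287, 'eye': array([0.23013034, 0.61270165, 0.38464222]), 'attitude': array([-1.53678012e+01, -5.97668969e-02,  6.31119236e+01])}
```

View pics/scene0.png

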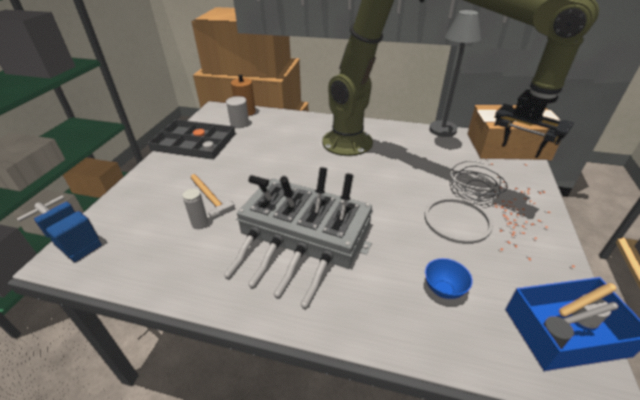

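View pics/side0.png

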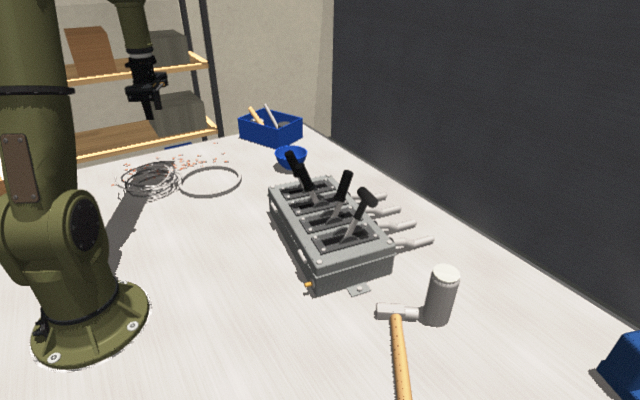

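Run:
```python
from h import *
# cloud fits from saved depth
P=[]
for c in("scene","side"):
    p=cams.camera_params(c); d=np.load(f"pics/{c}0.npy"); f=200/np.tan(np.radians(p["vfov"]/2))
    r,q=np.mgrid[0:400,0:640]; pts=np.stack([q.ravel(),r.ravel()],1).astype(float)[:,None]
    u=cv2.undistortPoints(pts,np.array([[f,0,p["cx"]],[0,f,p["cy"]],[0,0,1]]),np.array([p["k1"],0,0,0,0.]))[:,0]
    e,M=pose(p); z=d.ravel(); X=e+(np.c_[u[:,0],-u[:,1],-np.ones(len(u))]*z[:,None])@M.T
    X=X[z>0]
    roi=(X[:,0]>.35)&(X[:,0]<.75)&(abs(X[:,1])<.3)
    T=X[roi&(X[:,2]>.08)&(X[:,2]<.104)]
    (cx,cy),wh,a=cv2.minAreaRect(T[:,:2].astype(np.float32)); print(c,"top",cx,cy,wh,a,np.percentile(T[:,2],[5,50,95]))
    H=X[roi&(X[:,2]>.15)&(X[:,2]<.26)]; P.append(H); np.save(f"pics/{c}H.npy",H)
    O=X[(X[:,2]>.02)&(X[:,2]<.26)&~roi&(X[:,0]>.2)&(X[:,0]<1)]
    print(len(H),len(O))
    from scipy.cluster.vq import kmeans2
    from scipy.ndimage import label
    g=np.zeros((200,250),int); np.add.at(g,(((H[:,0]-.3)*400).astype(int).clip(0,199),((H[:,1]+.3)*400).astype(int).clip(0,249)),1)
    L,n=label(g>0,np.ones((3,3)))
    lab=L[((H[:,0]-.3)*400).astype(int).clip(0,199),((H[:,1]+.3)*400).astype(int).clip(0,249)]
    for i in range(1,n+1):
        K=H[lab==i]
        if len(K)>40: print(len(K),K.min(0).round(3),K.max(0).round(3),np.median(K,0).round(3))
```

```text
scene top 0.5622832775115967 -0.027295589447021484 (0.3700709044933319, 0.20528534054756165) 80.89232635498047 [0.08758733 0.09543237 0.10184868]
867 14014
217 [0.513 0.003 0.152] [0.559 0.032 0.226] [0.537 0.021 0.191]
235 [0.529 0.082 0.152] [0.572 0.111 0.227] [0.551 0.098 0.191]
194 [ 0.571 -0.084  0.151] [ 0.609 -0.056  0.232] [ 0.595 -0.067  0.196]
193 [ 0.574 -0.184  0.151] [ 0.609 -0.123  0.213] [ 0.599 -0.15   0.203]
side top 0.5642668008804321 -0.027679532766342163 (0.3747861087322235, 0.20149558782577515) 80.68370056152344 [0.08762606 0.09274687 0.09927785]
1201 11185
287 [0.508 0.001 0.15 ] [0.557 0.029 0.224] [0.528 0.009 0.189]
184 [0.522 0.082 0.15 ] [0.552 0.107 0.223] [0.537 0.089 0.199]
379 [ 0.564 -0.186  0.15 ] [ 0.604 -0.126  0.21 ] [ 0.584 -0.159  0.196]
332 [ 0.563 -0.088  0.15 ] [ 0.608 -0.061  0.226] [ 0.584 -0.081  0.19 ]
```

The scene view shows the outgoing T and the next feed leaning away from the robot (ON). The other two feeds lean towards it (OFF). The bank centre is about (0.563, -0.0275) with yaw about -9.1°, and its top and lever sizes match the text. I'll push with shut fingers, jaws along the bank's y, tips at about z 0.18.

>>> jog_arm:
  rows:
    - [1,0,0,-0.02,0,0,-5.93]
    - [1,0,0,-0.02,0,0,-5.93]
    - [1,0,0,-0.02,0,0,-5.93]
    - [1,-0.014,0.01,0,0,0,0]
    - [1,-0.028,0.0205,0,0,0,0]
    - [1,-0.028,0.0205,0,0,0,0]
    - [1,-0.028,0.0205,0,0,0,0]
    - [1,-0.028,0.0205,0,0,0,0]
    - [1,-0.028,0.0205,0,0,0,0]
    - [1,-0.028,0.0205,0,0,0,0]
    - [1,-0.028,0.0205,0,0,0,0]
    - [1,-0.028,0.0205,0,0,0,0]
  grip_force: 20

```text
time_s: 2.5
tool_pos: [0.4288, 0.3153, 0.4651]
tool_rot: [180.0, -0.0, 80.9]
force: [0.7, 0.8, 0.0]
grip_width: 0.015
```

>>> jog_arm:
  rows:
    - [1,-0.035,0.0253,0,0,0,0]
    - [1,-0.035,0.0253,0,0,0,0]
    - [1,-0.035,0.0253,0,0,0,0]
    - [1,-0.035,0.0253,0,0,0,0]
    - [1,-0.035,0.0253,0,0,0,0]
    - [1,-0.035,0.0253,0,0,0,0]
    - [1,-0.035,0.0253,0,0,0,0]
    - [1,-0.035,0.0253,0,0,0,0]
    - [1,-0.035,0.0253,0,0,0,0]
    - [1,-0.035,0.0253,0,0,0,0]
    - [1,-0.035,0.0253,0,0,0,0]
    - [1,0,0,0,0,0,0]

```text
time_s: 3.5
tool_pos: [0.6353, -0.102, 0.4639]
tool_rot: [179.9, 0.4, 80.2]
force: [-2.0, -0.9, -0.7]
grip_width: 0.0007
```

```bash
cat >> h.py <<'E'
C=np.array([.563,-.0275]); Y=np.radians(-9.1)
def bank(xy): d=np.array(xy)[:2]-C; return np.array([np.cos(Y)*d[0]+np.sin(Y)*d[1],-np.sin(Y)*d[0]+np.cos(Y)*d[1]])
def st():
    o=status.get_obs(); F=o["force"]
    print("t",round(o["time_s"],2),"bank",bank(o["tool_pos"]).round(4),"z",o["tool_pos"][2].round(4),"rot",o["tool_rot"].round(2),"Fbank",bank(F[:2]+C).round(2),F[2].round(2),"w",round(o["grip_width"],4))
E
python3 -c "
from h import *
st()"
```

```text
t 3.5 bank [ 0.0832 -0.0621] z 0.4639 rot [179.93   0.43  80.18] Fbank [-1.79 -1.23] -0.72 w 0.0007
```

>>> jog_arm:
  rows:
    - [1,-0.019,0.0157,0,0,0,0]
    - [1,-0.019,0.0157,0,0,0,0]
    - [1,-0.019,0.0157,0,0,0,0]
    - [1,0,0,0,0,0,0]
    - [1,0,0,0.026,0,0,0]
    - [1,0,0,0.026,0,0,0]
    - [1,0,0,0.026,0,0,0]
    - [1,0,0,0.026,0,0,0]
    - [1,0,0,0,0,0,0]
    - [1,0,0,0,0,0,0]

```text
time_s: 4.33
tool_pos: [0.6716, -0.155, 0.3597]
tool_rot: [-179.8, -0.0, 80.9]
force: [-0.3, -0.4, 0.5]
grip_width: 0.0005
```

```bash
python3 -c "
from h import *
st()"
```

```text
t 4.33 bank [ 0.1274 -0.1087] z 0.3597 rot [-1.7982e+02 -3.0000e-02  8.0920e+01] Fbank [-0.23 -0.41] 0.53 w 0.0005
```

>>> jog_arm:
  rows:
    - [1,-0.01,-0.006,0,0,0,0]
    - [1,0,-0.008,0,0,0,0]
    - [1,0,-0.008,0,0,0,0]
    - [1,0,-0.006,0,0,0,0]
    - [1,0,-0.006,0,0,0,0]
    - [1,0,-0.006,0,0,0,0]
    - [1,0,-0.006,0,0,0,0]
    - [1,0,-0.006,0,0,0,0]
    - [1,0,-0.006,0,0,0,0]
    - [1,0,-0.006,0,0,0,0]
    - [1,0,-0.006,0,0,0,0]

```text
time_s: 5.25
tool_pos: [0.603, -0.1549, 0.3635]
tool_rot: [179.4, 0.0, 80.9]
force: [7.1, -1.5, 5.0]
grip_width: 0.0002
```

```bash
python3 -c "
from h import *
st()
im,d=cams.read_camera('side'); cv2.imwrite('pics/side1.png',cv2.resize(im[100:320,220:460,::-1],None,fx=2.5,fy=2.5))"
```

```text
t 5.25 bank [ 0.0597 -0.1195] z 0.3635 rot [1.7941e+02 1.0000e-02 8.0900e+01] Fbank [ 7.23 -0.33] 5.02 w 0.0002
```

View pics/side1.png

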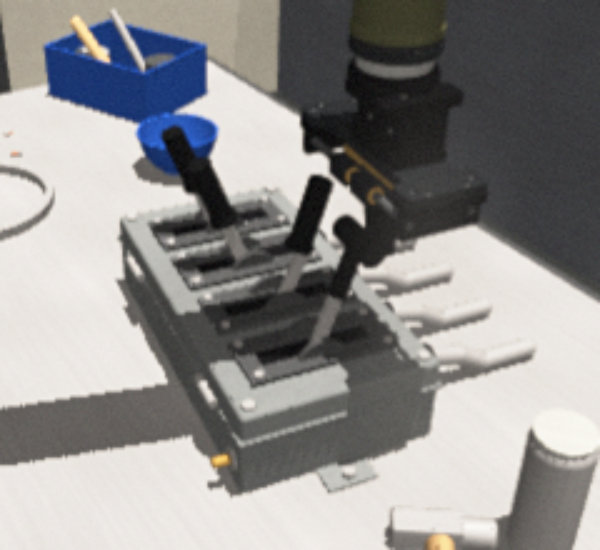

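The T stands against the fingers at about (360, 230) in the crop and is moving. The force is within limits, so I'll continue.

>>> jog_arm:
  rows:
    - [1,0,-0.005,0,0,0,0]
    - [1,0,-0.005,0,0,0,0]
    - [1,0,-0.005,0,0,0,0]
    - [1,0,-0.005,0,0,0,0]
    - [1,0,-0.005,0,0,0,0]
    - [1,0,-0.005,0,0,0,0]
    - [1,0,-0.005,0,0,0,0]
    - [1,0,-0.005,0,0,0,0]
    - [1,0,-0.005,0,0,0,0]
    - [1,0,-0.005,0,0,0,0]
    - [1,0,-0.005,0,0,0,0]
    - [1,0,0,0,0,0,0]

```text
time_s: 6.3
tool_pos: [0.5456, -0.146, 0.3602]
tool_rot: [-179.9, -0.0, 80.9]
force: [1.2, -0.7, 0.7]
grip_width: 0.0004
```

>>> jog_arm:
  rows:
    - [1,0,-0.003,0,0,0,0]
    - [1,0,-0.003,0,0,0,0]
    - [1,0,-0.003,0,0,0,0]

```text
time_s: 6.55
tool_pos: [0.538, -0.1447, 0.3602]
tool_rot: [180.0, 0.0, 80.9]
force: [4.9, -0.8, -1.0]
grip_width: 0.0008
```

```bash
python3 -c "
from h import *
st()"
```

```text
t 6.55 bank [-0.0062 -0.1196] z 0.3602 rot [1.7999e+02 2.0000e-02 8.0870e+01] Fbank [ 4.92 -0.06] -1.0 w 0.0008
```

>>> jog_arm:
  rows:
    - [1,0,-0.0025,0,0,0,0]
    - [1,0,-0.0025,0,0,0,0]
    - [1,0,0,0,0,0,0]

```text
time_s: 6.8
tool_pos: [0.5327, -0.1439, 0.3607]
tool_rot: [-180.0, -0.0, 80.9]
force: [3.8, -0.5, -0.4]
grip_width: 0.0003
```

>>> jog_arm:
  rows:
    - [1,0,-0.0015,0,0,0,0]
    - [1,0,-0.0015,0,0,0,0]

```text
time_s: 6.97
tool_pos: [0.5302, -0.1435, 0.3608]
tool_rot: [180.0, 0.0, 80.9]
force: [4.4, -0.3, -1.3]
grip_width: 0.0006
```

>>> jog_arm:
  rows:
    - [1,0,-0.0015,0,0,0,0]
    - [1,0,-0.0015,0,0,0,0]

```text
time_s: 7.13
tool_pos: [0.5272, -0.143, 0.3608]
tool_rot: [180.0, -0.0, 80.9]
force: [4.1, -0.2, -1.1]
grip_width: 0.0003
```

```bash
python3 -c "
from h import *
st()"
```

```text
t 7.13 bank [-0.0171 -0.1197] z 0.3608 rot [179.98  -0.    80.87] Fbank [4.12 0.46] -1.07 w 0.0003
```

>>> jog_arm:
  rows:
    - [1,0,-0.001,0,0,0,0]
    - [1,0,-0.0005,0,0,0,0]

```text
time_s: 7.3
tool_pos: [0.5256, -0.1427, 0.3608]
tool_rot: [180.0, -0.0, 80.9]
force: [4.1, -0.3, -1.0]
grip_width: 0.0005
```

>>> jog_arm:
  rows:
    - [1,0,-0.001,0,0,0,0]
    - [1,0,-0.0005,0,0,0,0]

```text
time_s: 7.47
tool_pos: [0.5242, -0.1425, 0.3608]
tool_rot: [180.0, -0.0, 80.9]
force: [4.9, -0.5, -1.0]
grip_width: 0.0005
```

>>> jog_arm:
  rows:
    - [1,0,-0.001,0,0,0,0]
    - [1,0,-0.0005,0,0,0,0]

```text
time_s: 7.63
tool_pos: [0.5227, -0.1422, 0.3608]
tool_rot: [180.0, -0.0, 80.9]
force: [3.4, -0.9, -1.2]
grip_width: 0.0004
```

>>> jog_arm:
  rows:
    - [1,0,-0.001,0,0,0,0]
    - [1,0,-0.001,0,0,0,0]

```text
time_s: 7.8
tool_pos: [0.5208, -0.1419, 0.3608]
tool_rot: [180.0, -0.0, 80.9]
force: [5.3, -0.3, -0.4]
grip_width: 0.0008
```

>>> jog_arm:
  rows:
    - [1,0,-0.001,0,0,0,0]
    - [1,0,-0.001,0,0,0,0]

```text
time_s: 7.97
tool_pos: [0.5194, -0.1417, 0.3611]
tool_rot: [179.8, 0.0, 80.9]
force: [7.9, -2.3, -1.3]
grip_width: 0.0005
```

>>> jog_arm:
  rows:
    - [1,0,-0.0006,0,0,0,0]
    - [1,0,0,0,0,0,0]

```text
time_s: 8.13
tool_pos: [0.5191, -0.1416, 0.3614]
tool_rot: [179.8, 0.0, 80.9]
force: [7.7, -1.8, -1.5]
grip_width: -0.0001
```

>>> jog_arm:
  rows:
    - [1,0,-0.0008,0,0,0,0]
    - [1,0,0,0,0,0,0]

```text
time_s: 8.3
tool_pos: [0.5187, -0.1415, 0.3616]
tool_rot: [179.7, 0.0, 80.9]
force: [8.6, -2.3, -1.3]
grip_width: 0.0006
```

```bash
python3 -c "
from h import *
st()"
```

```text
t 8.3 bank [-0.0258 -0.1196] z 0.3616 rot [1.7968e+02 1.0000e-02 8.0890e+01] Fbank [ 8.9  -0.91] -1.3 w 0.0006
```

The outgoing lever is at its stop: finger at bank x -0.0258, 9 N against about 4.3 N free. Next is feed_1.

>>> jog_arm:
  rows:
    - [1,0,0.0316,0,0,0,0]
    - [1,0,0.0316,0,0,0,0]
    - [1,0,0.0316,0,0,0,0]
    - [1,0,0.0316,0,0,0,0]
    - [1,0,0.0316,0,0,0,0]
    - [1,0.027,0,0,0,0,0]
    - [1,0.027,0,0,0,0,0]
    - [1,0.026,0,0,0,0,0]
    - [1,0,0,0,0,0,0]
    - [1,0,-0.015,0,0,0,0]
    - [1,0,-0.015,0,0,0,0]
    - [1,0,-0.01,0,0,0,0]

```text
time_s: 9.3
tool_pos: [0.6446, -0.0811, 0.3599]
tool_rot: [-179.7, 0.0, 80.9]
force: [0.3, -1.1, 0.8]
grip_width: 0.0001
```

```bash
python3 -c "
from h import *
st()
im,d=cams.read_camera('side'); cv2.imwrite('pics/side2.png',cv2.resize(im[100:320,220:460,::-1],None,fx=2.5,fy=2.5))"
```

```text
t 9.3 bank [ 0.0891 -0.04  ] z 0.3599 rot [-1.7968e+02  3.0000e-02  8.0880e+01] Fbank [ 0.45 -1.03] 0.82 w 0.0001
```

View pics/side2.png

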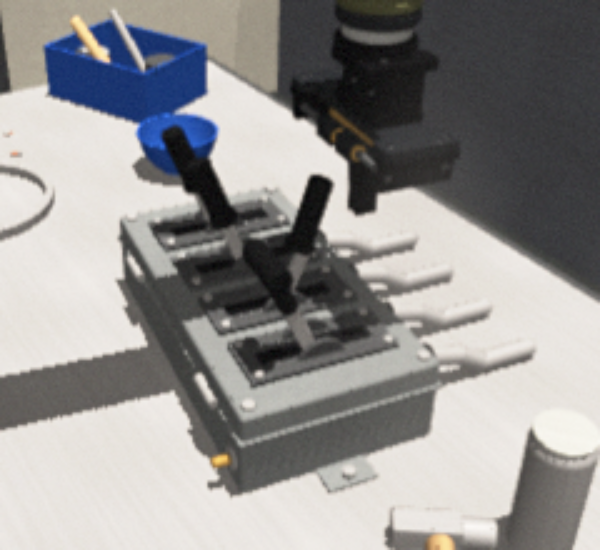

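The T now leans towards the robot (crop about (270, 270)). The fingers stand behind feed_1.

>>> jog_arm:
  rows:
    - [1,0,-0.005,0,0,0,0]
    - [1,0,-0.004,0,0,0,0]
    - [1,0,-0.004,0,0,0,0]
    - [1,0,-0.004,0,0,0,0]
    - [1,0,-0.004,0,0,0,0]
    - [1,0,-0.004,0,0,0,0]
    - [1,0,-0.003,0,0,0,0]

```text
time_s: 9.93
tool_pos: [0.6189, -0.0766, 0.3609]
tool_rot: [179.9, -0.0, 80.9]
force: [4.2, -0.7, -0.4]
grip_width: 0.0004
```

>>> jog_arm:
  rows:
    - [1,0,-0.003,0,0,0,0]
    - [1,0,-0.002,0,0,0,0]

```text
time_s: 10.1
tool_pos: [0.6147, -0.0759, 0.3619]
tool_rot: [179.8, -0.0, 80.9]
force: [3.6, -1.1, 2.5]
grip_width: 0.0004
```

```bash
python3 -c "
from h import *
st()"
```

```text
t 10.1 bank [ 0.0587 -0.0396] z 0.3619 rot [ 1.7977e+02 -2.0000e-02  8.0880e+01] Fbank [ 3.76 -0.49] 2.5 w 0.0004
```

>>> jog_arm:
  rows:
    - [1,0,-0.003,0,0,0,0]
    - [1,0,-0.002,0,0,0,0]
    - [1,0,0,0,0,0,0]

```text
time_s: 10.35
tool_pos: [0.6091, -0.0753, 0.3615]
tool_rot: [179.9, -0.0, 80.9]
force: [3.6, -1.7, 2.9]
grip_width: 0.0006
```

>>> jog_arm:
  rows:
    - [1,0,-0.002,0,0,0,0]
    - [1,0,-0.002,0,0,0,0]
    - [1,0,0,0,0,0,0]

```text
time_s: 10.6
tool_pos: [0.6048, -0.0746, 0.3607]
tool_rot: [-180.0, 0.0, 80.9]
force: [3.3, -2.8, 2.4]
grip_width: 0.0007
```

>>> jog_arm:
  rows:
    - [1,0,-0.005,0,0,0,0]
    - [1,0,-0.005,0,0,0,0]
    - [1,0,-0.005,0,0,0,0]
    - [1,0,-0.005,0,0,0,0]
    - [1,0,-0.005,0,0,0,0]
    - [1,0,-0.005,0,0,0,0]
    - [1,0,-0.005,0,0,0,0]
    - [1,0,-0.005,0,0,0,0]
    - [1,0,-0.005,0,0,0,0]
    - [1,0,-0.005,0,0,0,0]
    - [1,0,-0.004,0,0,0,0]
    - [1,0,0,0,0,0,0]

```text
time_s: 11.6
tool_pos: [0.5509, -0.0657, 0.3604]
tool_rot: [-179.9, -0.0, 80.9]
force: [2.4, -0.6, 1.2]
grip_width: 0.0009
```

>>> jog_arm:
  rows:
    - [1,0,-0.003,0,0,0,0]
    - [1,0,-0.003,0,0,0,0]
    - [1,0,0,0,0,0,0]

```text
time_s: 11.85
tool_pos: [0.5453, -0.0647, 0.3602]
tool_rot: [-179.9, -0.0, 80.9]
force: [3.0, -1.2, -0.6]
grip_width: 0.0003
```

```bash
python3 -c "
from h import *
st()"
```

```text
t 11.85 bank [-0.0116 -0.0396] z 0.3602 rot [-179.91   -0.     80.88] Fbank [ 3.16 -0.71] -0.59 w 0.0003
```

>>> jog_arm:
  rows:
    - [1,0,-0.003,0,0,0,0]
    - [1,0,-0.003,0,0,0,0]
    - [1,0,-0.002,0,0,0,0]

```text
time_s: 12.1
tool_pos: [0.5378, -0.0635, 0.3606]
tool_rot: [-180.0, -0.0, 80.9]
force: [4.7, -1.4, -1.1]
grip_width: 0.0005
```

>>> jog_arm:
  rows:
    - [1,0,-0.001,0,0,0,0]
    - [1,0,-0.001,0,0,0,0]

```text
time_s: 12.27
tool_pos: [0.536, -0.0632, 0.3607]
tool_rot: [180.0, -0.0, 80.9]
force: [4.8, -1.4, -0.9]
grip_width: 0.0008
```

>>> jog_arm:
  rows:
    - [1,0,-0.001,0,0,0,0]
    - [1,0,-0.001,0,0,0,0]

```text
time_s: 12.43
tool_pos: [0.5341, -0.063, 0.3608]
tool_rot: [180.0, -0.0, 80.9]
force: [3.4, -0.8, -1.0]
grip_width: 0.0004
```

Still free at finger bank x of about -0.023.

>>> jog_arm:
  rows:
    - [1,0,-0.001,0,0,0,0]
    - [1,0,-0.001,0,0,0,0]
    - [1,0,-0.0005,0,0,0,0]

```text
time_s: 12.68
tool_pos: [0.5315, -0.0626, 0.3608]
tool_rot: [-180.0, -0.0, 80.9]
force: [3.8, -0.8, -0.5]
grip_width: 0.0002
```

>>> jog_arm:
  rows:
    - [1,0,-0.001,0,0,0,0]
    - [1,0,-0.001,0,0,0,0]
    - [1,0,-0.0005,0,0,0,0]

```text
time_s: 12.93
tool_pos: [0.529, -0.0622, 0.3608]
tool_rot: [-180.0, -0.0, 80.9]
force: [3.9, -1.0, 0.2]
grip_width: 0.0006
```

>>> jog_arm:
  rows:
    - [1,0,-0.001,0,0,0,0]
    - [1,0,-0.001,0,0,0,0]
    - [1,0,-0.0005,0,0,0,0]

```text
time_s: 13.18
tool_pos: [0.5266, -0.0618, 0.3608]
tool_rot: [180.0, -0.0, 80.9]
force: [3.6, -1.1, -0.9]
grip_width: 0.0005
```

>>> jog_arm:
  rows:
    - [1,0,-0.001,0,0,0,0]
    - [1,0,-0.001,0,0,0,0]

```text
time_s: 13.35
tool_pos: [0.5246, -0.0615, 0.3608]
tool_rot: [180.0, -0.0, 80.9]
force: [4.4, -0.7, -0.9]
grip_width: 0.0007
```

>>> jog_arm:
  rows:
    - [1,0,-0.001,0,0,0,0]
    - [1,0,-0.001,0,0,0,0]

```text
time_s: 13.52
tool_pos: [0.5232, -0.0613, 0.3611]
tool_rot: [179.9, -0.0, 80.9]
force: [6.7, -1.4, -1.1]
grip_width: 0.0005
```

>>> jog_arm:
  rows:
    - [1,0,-0.001,0,0,0,0]
    - [1,0,-0.0004,0,0,0,0]

```text
time_s: 13.68
tool_pos: [0.5223, -0.0612, 0.3616]
tool_rot: [179.7, -0.0, 80.9]
force: [8.2, -1.7, -1.7]
grip_width: 0.0004
```

```bash
python3 -c "
from h import *
st()"
```

```text
t 13.68 bank [-0.0348 -0.0397] z 0.3616 rot [ 1.7972e+02 -1.0000e-02  8.0870e+01] Fbank [ 8.39 -0.38] -1.67 w 0.0004
```

feed_1 is at its stop (8.4 N against about 4 N free). Next I go over the bank to the robot side of the spare at y = +40.

>>> jog_arm:
  rows:
    - [1,0,0.015,0,0,0,0]
    - [1,0,0,-0.034,0,0,0]
    - [1,0,0,-0.034,0,0,0]
    - [1,0,0,-0.034,0,0,0]
    - [1,0.02,-0.024,0,0,0,0]
    - [1,0.02,-0.024,0,0,0,0]
    - [1,0.02,-0.024,0,0,0,0]
    - [1,0.02,-0.024,0,0,0,0]
    - [1,0,0,0,0,0,0]
    - [1,0,0,0,0,0,0]

```text
time_s: 14.52
tool_pos: [0.4525, 0.0321, 0.4624]
tool_rot: [-179.8, 0.0, 81.1]
force: [0.1, -1.2, -0.8]
grip_width: 0.0003
```

```bash
python3 -c "
from h import *
st()
H=[]
for c in('side','scene'):
    im,d=cams.read_camera(c); cv2.imwrite(f'pics/{c}3.png',cv2.resize(im[100:320,220:460,::-1],None,fx=2.5,fy=2.5)); p=cams.camera_params(c)
    for n in ('outgoing','feed_1'):
        for k in landmark_of(c,n)[:4]:
            q=k['position']; h=at_z(p,q,.185); print(c,n,round(k['conf'],2),np.round(q),bank(h).round(3))
"
```

```text
t 14.52 bank [-0.1186  0.0413] z 0.4624 rot [-1.7984e+02  3.0000e-02  8.1090e+01] Fbank [ 0.29 -1.22] -0.75 w 0.0003
side outgoing 0.62 [211. 326.] [-0.049 -0.12 ]
side outgoing 0.21 [161. 292.] [-0.035  0.132]
side feed_1 0.68 [196. 312.] [-0.054 -0.052]
side feed_1 0.47 [179. 302.] [-0.046  0.032]
side feed_1 0.44 [158. 291.] [-0.032  0.15 ]
scene outgoing 0.66 [166. 275.] [-0.05 -0.12]
scene feed_1 0.57 [179. 323.] [-0.046  0.044]
scene feed_1 0.51 [174. 301.] [-0.046 -0.03 ]
scene feed_1 0.48 [187. 345.] [-0.037  0.115]
```

View pics/side3.png

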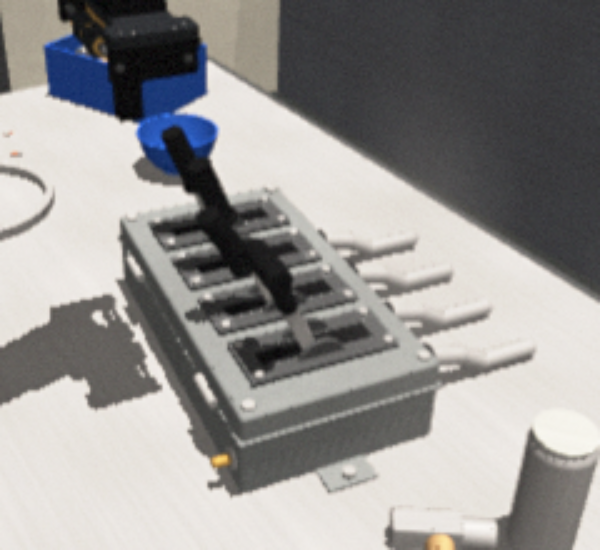

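All four levers now lean in line towards the robot (crop (175,130) to (290,290)). I'll descend and try the spare at y = 40 gently.

>>> jog_arm:
  rows:
    - [1,0,0,0.026,0,0,0]
    - [1,0,0,0.026,0,0,0]
    - [1,0,0,0.026,0,0,0]
    - [1,0,0,0.025,0,0,0]
    - [1,0,0,0,0,0,0]
    - [1,0,0.005,0,0,0,0]
    - [1,0,0.005,0,0,0,0]
    - [1,0,0.005,0,0,0,0]
    - [1,0,0.005,0,0,0,0]
    - [1,0,0.003,0,0,0,0]
    - [1,0,0,0,0,0,0]

```text
time_s: 15.73
tool_pos: [0.4777, 0.027, 0.3605]
tool_rot: [179.9, -0.0, 80.8]
force: [0.2, -0.2, -0.1]
grip_width: 0.0004
```

```bash
python3 -c "
from h import *
st()"
```

```text
t 15.73 bank [-0.0928  0.0404] z 0.3605 rot [ 1.7992e+02 -1.0000e-02  8.0850e+01] Fbank [ 0.21 -0.13] -0.06 w 0.0004
```

>>> jog_arm:
  rows:
    - [1,0,0.0025,0,0,0,0]
    - [1,0,0.0025,0,0,0,0]
    - [1,0,0,0,0,0,0]

```text
time_s: 15.98
tool_pos: [0.482, 0.0264, 0.3599]
tool_rot: [180.0, -0.0, 80.9]
force: [0.8, -0.5, -0.6]
grip_width: 0.0003
```

>>> jog_arm:
  rows:
    - [1,0,0.0025,0,0,0,0]
    - [1,0,0.0025,0,0,0,0]
    - [1,0,0,0,0,0,0]

```text
time_s: 16.23
tool_pos: [0.487, 0.0255, 0.3598]
tool_rot: [180.0, 0.0, 80.9]
force: [0.5, -0.0, -0.1]
grip_width: 0.0005
```

>>> jog_arm:
  rows:
    - [1,0,0.002,0,0,0,0]
    - [1,0,0.002,0,0,0,0]
    - [1,0,0,0,0,0,0]

```text
time_s: 16.48
tool_pos: [0.4909, 0.0249, 0.3598]
tool_rot: [180.0, 0.0, 80.9]
force: [0.3, 0.2, -0.5]
grip_width: 0.0003
```

>>> jog_arm:
  rows:
    - [1,0,0.002,0,0,0,0]
    - [1,0,0.002,0,0,0,0]
    - [1,0,0,0,0,0,0]

```text
time_s: 16.73
tool_pos: [0.4949, 0.0243, 0.3598]
tool_rot: [180.0, 0.0, 80.9]
force: [-0.7, -0.2, -0.2]
grip_width: 0.0005
```

>>> jog_arm:
  rows:
    - [1,0,0.002,0,0,0,0]
    - [1,0,0.002,0,0,0,0]
    - [1,0,0,0,0,0,0]

```text
time_s: 16.98
tool_pos: [0.4982, 0.0238, 0.3597]
tool_rot: [-179.9, 0.0, 80.9]
force: [-3.6, 1.1, 2.1]
grip_width: 0.0004
```

>>> jog_arm:
  rows:
    - [1,0,0.0015,0,0,0,0]
    - [1,0,0.0015,0,0,0,0]

```text
time_s: 17.15
tool_pos: [0.5011, 0.0233, 0.3598]
tool_rot: [-179.9, 0.0, 80.9]
force: [-4.5, 1.0, 4.3]
grip_width: 0.0004
```

>>> jog_arm:
  rows:
    - [1,0,0.001,0,0,0,0]
    - [1,0,0.001,0,0,0,0]

```text
time_s: 17.32
tool_pos: [0.5034, 0.0229, 0.3599]
tool_rot: [-180.0, -0.0, 80.9]
force: [-3.9, 1.0, 3.1]
grip_width: 0.0007
```

>>> jog_arm:
  rows:
    - [1,0,0.001,0,0,0,0]
    - [1,0,0.001,0,0,0,0]

```text
time_s: 17.48
tool_pos: [0.5054, 0.0226, 0.3598]
tool_rot: [-180.0, -0.0, 80.9]
force: [-5.8, 0.7, 4.3]
grip_width: 0.0004
```

>>> jog_arm:
  rows:
    - [1,0,0.001,0,0,0,0]
    - [1,0,0.001,0,0,0,0]

```text
time_s: 17.65
tool_pos: [0.5068, 0.0223, 0.3598]
tool_rot: [-179.9, 0.0, 80.9]
force: [-9.1, 0.7, 7.5]
grip_width: 0.0006
```

>>> jog_arm:
  rows:
    - [1,0,0.0005,0,0,0,0]
    - [1,0,0,0,0,0,0]

```text
time_s: 17.82
tool_pos: [0.5071, 0.0223, 0.3599]
tool_rot: [-179.8, 0.0, 80.9]
force: [-9.6, 0.5, 6.6]
grip_width: 0.0003
```

The y = 40 spare stops dead after about 8 mm, so it is locked. I'll back off and try the one at y = 120.

>>> jog_arm:
  rows:
    - [1,0,-0.013,0,0,0,0]
    - [1,0,-0.013,0,0,0,0]
    - [1,0,-0.013,0,0,0,0]
    - [1,0.027,0,0,0,0,0]
    - [1,0.027,0,0,0,0,0]
    - [1,0.026,0,0,0,0,0]
    - [1,0,0,0,0,0,0]
    - [1,0,0.005,0,0,0,0]
    - [1,0,0.005,0,0,0,0]
    - [1,0,0.005,0,0,0,0]
    - [1,0,0.005,0,0,0,0]
    - [1,0,0,0,0,0,0]

```text
time_s: 18.82
tool_pos: [0.503, 0.1028, 0.3598]
tool_rot: [179.9, 0.0, 80.7]
force: [-0.2, 0.1, -0.7]
grip_width: 0.0007
```

```bash
python3 -c "
from h import *
st()"
```

```text
t 18.82 bank [-0.0798  0.1192] z 0.3598 rot [1.7993e+02 1.0000e-02 8.0730e+01] Fbank [-0.27  0.1 ] -0.72 w 0.0007
```

>>> jog_arm:
  rows:
    - [1,0,0.003,0,0,0,0]
    - [1,0,0.003,0,0,0,0]
    - [1,0,0.003,0,0,0,0]
    - [1,0,0.003,0,0,0,0]

```text
time_s: 19.15
tool_pos: [0.5131, 0.1024, 0.3598]
tool_rot: [-179.8, 0.0, 80.9]
force: [-5.7, 0.3, 4.4]
grip_width: 0.0006
```

>>> jog_arm:
  rows:
    - [1,0,0.002,0,0,0,0]
    - [1,0,0.002,0,0,0,0]

```text
time_s: 19.32
tool_pos: [0.5174, 0.1017, 0.3599]
tool_rot: [-179.9, 0.0, 80.9]
force: [-4.4, -0.6, 3.9]
grip_width: 0.0005
```

>>> jog_arm:
  rows:
    - [1,0,0.0015,0,0,0,0]
    - [1,0,0.0015,0,0,0,0]

```text
time_s: 19.48
tool_pos: [0.5206, 0.1012, 0.3599]
tool_rot: [-180.0, -0.0, 80.9]
force: [-4.6, -0.1, 2.5]
grip_width: 0.0004
```

>>> jog_arm:
  rows:
    - [1,0,0.0015,0,0,0,0]
    - [1,0,0.0015,0,0,0,0]

```text
time_s: 19.65
tool_pos: [0.5237, 0.1007, 0.3598]
tool_rot: [180.0, -0.0, 80.9]
force: [-3.8, 0.0, 2.2]
grip_width: 0.0006
```

>>> jog_arm:
  rows:
    - [1,0,0.0015,0,0,0,0]
    - [1,0,0.0015,0,0,0,0]

```text
time_s: 19.82
tool_pos: [0.5266, 0.1002, 0.3598]
tool_rot: [180.0, -0.0, 80.9]
force: [-3.5, 0.2, 2.7]
grip_width: 0.0008
```

Free: it has gone well past the lock's give. I'll continue.

>>> jog_arm:
  rows:
    - [1,0,0.004,0,0,0,0]
    - [1,0,0.005,0,0,0,0]
    - [1,0,0.005,0,0,0,0]
    - [1,0,0.005,0,0,0,0]
    - [1,0,0.005,0,0,0,0]
    - [1,0,0.005,0,0,0,0]
    - [1,0,0.005,0,0,0,0]
    - [1,0,0.005,0,0,0,0]
    - [1,0,0.005,0,0,0,0]
    - [1,0,0.005,0,0,0,0]
    - [1,0,0.004,0,0,0,0]
    - [1,0,0.003,0,0,0,0]

```text
time_s: 20.82
tool_pos: [0.5821, 0.0911, 0.3594]
tool_rot: [-180.0, 0.0, 80.9]
force: [-4.4, -0.3, 0.7]
grip_width: 0.0009
```

>>> jog_arm:
  rows:
    - [1,0,0.002,0,0,0,0]
    - [1,0,0.002,0,0,0,0]
    - [1,0,0.002,0,0,0,0]

```text
time_s: 21.07
tool_pos: [0.5875, 0.0903, 0.3591]
tool_rot: [-179.9, 0.0, 80.9]
force: [-4.4, -1.1, -1.2]
grip_width: 0.0007
```

```bash
python3 -c "
from h import *
st()"
```

```text
t 21.07 bank [0.0056 0.1202] z 0.3591 rot [-1.7992e+02  4.0000e-02  8.0870e+01] Fbank [-4.18 -1.81] -1.22 w 0.0007
```

>>> jog_arm:
  rows:
    - [1,0,0.002,0,0,0,0]
    - [1,0,0.002,0,0,0,0]
    - [1,0,0.002,0,0,0,0]

```text
time_s: 21.32
tool_pos: [0.5935, 0.0896, 0.3593]
tool_rot: [-179.9, 0.0, 80.9]
force: [-4.0, 0.9, -0.7]
grip_width: 0.0007
```

>>> jog_arm:
  rows:
    - [1,0,0.001,0,0,0,0]
    - [1,0,0.001,0,0,0,0]

```text
time_s: 21.48
tool_pos: [0.5957, 0.0893, 0.3597]
tool_rot: [-180.0, -0.0, 80.9]
force: [-3.5, 0.1, -0.5]
grip_width: 0.0006
```

>>> jog_arm:
  rows:
    - [1,0,0.001,0,0,0,0]
    - [1,0,0.001,0,0,0,0]

```text
time_s: 21.65
tool_pos: [0.5977, 0.089, 0.3599]
tool_rot: [180.0, -0.0, 80.9]
force: [-4.5, -1.0, -1.8]
grip_width: 0.0007
```

>>> jog_arm:
  rows:
    - [1,0,0.001,0,0,0,0]
    - [1,0,0.001,0,0,0,0]

```text
time_s: 21.82
tool_pos: [0.5997, 0.0886, 0.3599]
tool_rot: [180.0, -0.0, 80.9]
force: [-4.8, 0.1, -0.5]
grip_width: 0.0006
```

>>> jog_arm:
  rows:
    - [1,0,0.001,0,0,0,0]
    - [1,0,0.001,0,0,0,0]

```text
time_s: 21.98
tool_pos: [0.6016, 0.0883, 0.3599]
tool_rot: [180.0, -0.0, 80.9]
force: [-4.3, -0.1, 0.1]
grip_width: 0.0006
```

>>> jog_arm:
  rows:
    - [1,0,0.001,0,0,0,0]
    - [1,0,0.001,0,0,0,0]

```text
time_s: 22.15
tool_pos: [0.6036, 0.0879, 0.3598]
tool_rot: [-180.0, -0.0, 80.9]
force: [-5.2, 0.7, 0.3]
grip_width: 0.0004
```

>>> jog_arm:
  rows:
    - [1,0,0.001,0,0,0,0]
    - [1,0,0.001,0,0,0,0]

```text
time_s: 22.32
tool_pos: [0.6046, 0.0879, 0.3596]
tool_rot: [-179.8, 0.0, 80.9]
force: [-10.0, 0.7, 2.5]
grip_width: 0.0003
```

That is the ON stop (10 N against about 4.5 N). I'll retreat and check.

>>> jog_arm:
  rows:
    - [1,0,-0.015,0,0,0,0]
    - [1,0,-0.01,0,0,0,0]
    - [1,0,0,-0.03,0,0,0]
    - [1,0,0,-0.035,0,0,0]
    - [1,0,0,-0.035,0,0,0]
    - [1,0,0,-0.03,0,0,0]
    - [1,0.03,0,0,0,0,0]
    - [1,0.03,0,0,0,0,0]
    - [1,0.03,0,0,0,0,0]
    - [1,0.03,0,0,0,0,0]
    - [1,0,0,0,0,0,0]
    - [1,0,0,0,0,0,0]

```text
time_s: 23.32
tool_pos: [0.5999, 0.2125, 0.4899]
tool_rot: [179.9, -0.1, 81.1]
force: [-0.7, -1.6, -0.3]
grip_width: 0.0005
```

```bash
python3 -c "
from h import *
st()
for c in('side','scene'):
    im,d=cams.read_camera(c); cv2.imwrite(f'pics/{c}4.png',cv2.resize(im[100:320,180:460,::-1],None,fx=2.5,fy=2.5)); p=cams.camera_params(c)
    for n in ('outgoing','feed_1'):
        for k in landmark_of(c,n)[:4]:
            q=k['position']; h=at_z(p,q,.185); print(c,n,round(k['conf'],2),np.round(q),bank(h).round(3))
"
```

```text
t 23.32 bank [-0.0015  0.2429] z 0.4899 rot [ 1.7987e+02 -7.0000e-02  8.1110e+01] Fbank [-0.46 -1.72] -0.25 w 0.0005
side outgoing 0.87 [212. 326.] [-0.051 -0.125]
side outgoing 0.2 [178. 306.] [-0.037  0.033]
side feed_1 0.78 [155. 322.] [0.054 0.135]
side feed_1 0.56 [195. 311.] [-0.055 -0.047]
side feed_1 0.54 [178. 307.] [-0.033  0.031]
scene outgoing 0.63 [165. 273.] [-0.052 -0.129]
scene feed_1 0.59 [202. 335.] [0.04  0.114]
scene feed_1 0.58 [173. 299.] [-0.048 -0.036]
scene feed_1 0.56 [182. 322.] [-0.033  0.047]
```

View pics/side4.png

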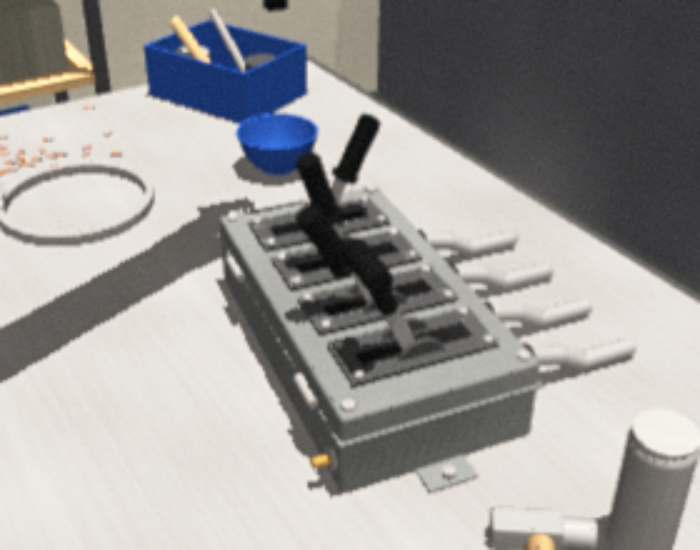

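View pics/scene4.png

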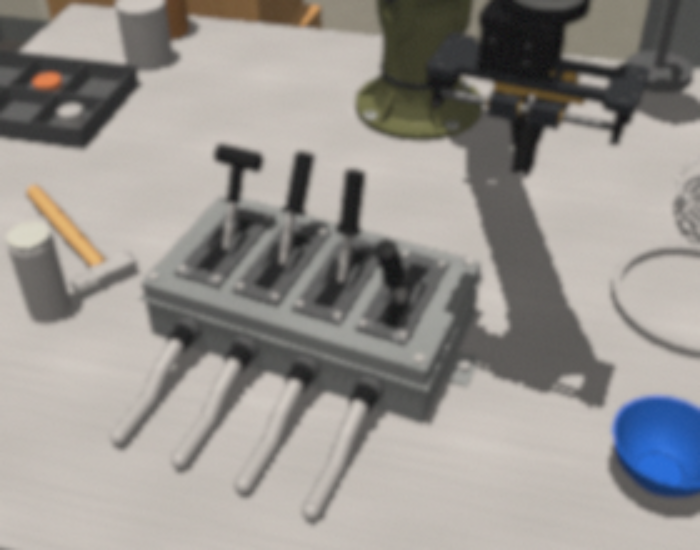

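The pictures show the T at (238,160), feed_1 and the locked spare leaning OFF, and the y = 120 spare ON at (390,265). The bystanders have not moved and the arm is clear.

```bash
python3 -c "
from h import *
print(env.sign_off()); st()"
```

```text
the job is handed in; nothing more can be done
None
the job is handed in; nothing more can be done
```

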